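# Refit the crank levers on the bench's rotary switches

### The arm

A 6-joint arm with a two-finger parallel gripper is mounted at the origin on the work surface. World frame = base frame: x ahead of the robot, y to its left, z up, the work surface at z = 0. Lengths are in mm, angles in rad, forces in N, time in s.
With the tool pointing down it reaches from about 275 to 750 mm from the base axis. Payload 10.2 kg.
Tool frame: the origin (TCP) lies at the very end of the fingers, on their centre line; the grasp point (between the pads) lies 19 mm behind it (env.hold_point_z is the distance from the TCP to the grasp point, in mm); z points along the fingers, y is the line along which they close (so a half turn about z gives the same grasp; the last joint's range is limited). The gripper opens to 85 mm and grips with 20 to 120 N. Pads are 22 mm wide; open, the fingers measure 114 mm over their backs; the gripper's body (76 mm by 85 mm) begins 54 mm behind the grasp point. The pads swing forward as they close: fully open they stand 13 mm farther back than shut.
Start: joints at [0.958, 0.313, 1.498, -0, 1.331, -0.223], TCP at [199.515, 485.618, 198.994] pointing down, gripper open.
Joint ranges: [-2.94, 2.94], [-0.97, 2.17], [0.19, 2.56], [-1.23, 4.37], [0.02, 3.11], [-2.88, 2.88]. Speed limits (rad/s): [2.39, 2.39, 3.01, 3.14, 3.14, 3.14].

### API

Orientations are given as a unit quaternion [x, y, z, w].
In Python, from rig import env, planner, sensors, camera, camera_params, ticket, models gives the robot as it stands. Calls block until the motion is done:
- env.move_to(position, orientation): joint-space move of the TCP to a pose.
- env.move_l(position, frame=None, vel=150, contact_N=None): straight line of the TCP; frame=None keeps the orientation; vel is the mean speed in mm/s. With contact_N (N) it stops when the force on the tool has changed by that much, and returns True; else False.
- env.move_joints(angles): joint-space move.
- env.move_gripper(opening): finger opening in mm; the grip force is fixed at half the most; returns when the fingers have stopped.
- env.dwell(seconds).
- planner.solve_ik(position, orientation): joint angles nearest the present ones, or None.
- sensors.get_obs(): the state.
- camera(name): name is "scene" or "top" or "wrist"; returns the picture (420x560x3 uint8, blue, green, red); there is no depth.
- camera_params(name): a dict with "intrinsics" (3x3 intrinsics, pixels), "xyz" and "orientation" of the camera in the world; the wrist camera has in their place "T_tool_cam" (4x4, takes a point from camera to tool coordinates, whose origin is the TCP and whose axes are the flange's). Camera axes: x right, y up, looking along -z (the intrinsics and any distortion apply to the point x, -y, -z); pixel columns grow to the right and rows downward; lengths in mm; the calibration is good to about 2 mm. A picture is of the moment at which its call begins: read the wrist's pose just before it. camera_params takes no time and is no camera call.
A pose or a line that the arm cannot do raises env.Unreachable and nothing moves.
- ticket.finish_job(): hands the job in; it is judged then, once.
Trained networks look in the newest picture that a camera, given by its name, has taken for a name from the list of things; names that differ only in an ending like _2 or _b are one class to them, and where a whole thing is asked for, a point or a joint stands for the part that bears it (a point fixed in the world has none). Each returns a list of dicts, best first, with "conf" (0 to 1); they miss things now and then, are a little off and sometimes report something else, mostly with a low value. They report only what shows in the picture. A call takes as long as a camera call. They do not tell look-alikes from the thing itself.
- models.regions_of(camera, name): "pixels" (420x560 bool, what is visible of it) and "pixel" ([column, row] in pixels, amid what is visible of it).
- models.spot_point(camera, name): "pixel" ([column, row] in pixels: a listed point, or the origin of a listed thing).
The state is a dict: "time": time; "joint_pos": joint angles; "joint_velocities": joint speeds; "effort": joint torques, N m; "tcp_pos": TCP position; "ee_rot": TCP orientation; "wrist_force": force on the tool from outside, world axes, zero at the start; "torque": the same for the moment, N m; "width": finger opening in mm; "finger_force": force on a finger pad.
Only numpy, scipy, OpenCV 4.12 (cv2) and the standard library are available. Lean on these libraries where they do the work, as an engineer would, in place of code of your own. Each camera call takes 0.05 s, during which the arm holds its last target. There are 200 camera calls.

### The job

Each loose crank lever belongs on the splined shaft of the switch with its own colour: match its slotted hub to the splines, slide it fully home and slip one brass cap over the pin so that it sits flat on the hub. Leave every fitted lever turned so that its handle stands over the red dot if the lamp on its switch is red, or over the green dot if the lamp is green. A switch for which there is no lever just gets the spare cap over its bare pin, resting on the splines; do not disturb the other things on the bench.

Things in the scene. Friction and masses are not known exactly. Their poses are not given: they have to be found in the camera images.
- lever_yellow: Loose yellow crank lever (may be absent), 0.08-0.17 kg, most of it in the steel hub. Hub 34 x 34 x 24 mm; origin at its underside's centre. x: along the arm (14 wide, 8 thick, level with the underside) to an upright 16 mm handle post at x = 70 mm, its top 42 mm above the underside. Upright through-bore, cross-shaped: slots 8 wide to 11 mm from centre at -x, y, -y; one 12 wide to 12 mm at +x.
- seat_yellow (a point): Centre of the yellow collar's top, 30 mm above bench, where the yellow lever's underside rests when home. Frame turns with the shaft; x: its wide spline (orange on top). Splines 18 mm tall: 6 wide to 10 mm at -x, y, -y; 10 wide to 11 mm at +x. Above, an 8 mm pin to 40 mm above the seat, tip tapered. The lever goes on (1 mm play) only with its x along this x.
- green_mark_yellow (a point): Centre of the green dot (17 mm) on the fixed yellow switch box (136 x 116 x 20 mm; 30 mm collar on top), 70 mm from the shaft's axis. The shaft turns between stops at its two dots, 1.44 rad apart (starts 0.3 rad or more from each); 0.12 Nm friction holds it where left. x: from the dots' side to the lamp's.
- red_mark_yellow (a point): Centre of the red dot (17 mm) on the fixed yellow switch box (136 x 116 x 20 mm; 30 mm collar on top), 70 mm from the shaft's axis. The shaft turns between stops at its two dots, 1.44 rad apart (starts 0.3 rad or more from each); 0.12 Nm friction holds it where left. x: from the dots' side to the lamp's.
- lever_black: Loose black crank lever (may be absent), 0.08-0.17 kg, most of it in the steel hub. Hub 34 x 34 x 24 mm; origin at its underside's centre. x: along the arm (14 wide, 8 thick, level with the underside) to an upright 16 mm handle post at x = 70 mm, its top 42 mm above the underside. Upright through-bore, cross-shaped: slots 8 wide to 11 mm from centre at -x, y, -y; one 12 wide to 12 mm at +x.
- seat_black (a point): Centre of the black collar's top, 30 mm above bench, where the black lever's underside rests when home. Frame turns with the shaft; x: its wide spline (orange on top). Splines 18 mm tall: 6 wide to 10 mm at -x, y, -y; 10 wide to 11 mm at +x. Above, an 8 mm pin to 40 mm above the seat, tip tapered. The lever goes on (1 mm play) only with its x along this x.
- green_mark_black (a point): Centre of the green dot (17 mm) on the fixed black switch box (136 x 116 x 20 mm; 30 mm collar on top), 70 mm from the shaft's axis. The shaft turns between stops at its two dots, 1.44 rad apart (starts 0.3 rad or more from each); 0.12 Nm friction holds it where left. x: from the dots' side to the lamp's.
- red_mark_black (a point): Centre of the red dot (17 mm) on the fixed black switch box (136 x 116 x 20 mm; 30 mm collar on top), 70 mm from the shaft's axis. The shaft turns between stops at its two dots, 1.44 rad apart (starts 0.3 rad or more from each); 0.12 Nm friction holds it where left. x: from the dots' side to the lamp's.
- lever_white: Loose white crank lever (may be absent), 0.08-0.17 kg, most of it in the steel hub. Hub 34 x 34 x 24 mm; origin at its underside's centre. x: along the arm (14 wide, 8 thick, level with the underside) to an upright 16 mm handle post at x = 70 mm, its top 42 mm above the underside. Upright through-bore, cross-shaped: slots 8 wide to 11 mm from centre at -x, y, -y; one 12 wide to 12 mm at +x.
- seat_white (a point): Centre of the white collar's top, 30 mm above bench, where the white lever's underside rests when home. Frame turns with the shaft; x: its wide spline (orange on top). Splines 18 mm tall: 6 wide to 10 mm at -x, y, -y; 10 wide to 11 mm at +x. Above, an 8 mm pin to 40 mm above the seat, tip tapered. The lever goes on (1 mm play) only with its x along this x.
- green_mark_white (a point): Centre of the green dot (17 mm) on the fixed white switch box (136 x 116 x 20 mm; 30 mm collar on top), 70 mm from the shaft's axis. The shaft turns between stops at its two dots, 1.44 rad apart (starts 0.3 rad or more from each); 0.12 Nm friction holds it where left. x: from the dots' side to the lamp's.
- red_mark_white (a point): Centre of the red dot (17 mm) on the fixed white switch box (136 x 116 x 20 mm; 30 mm collar on top), 70 mm from the shaft's axis. The shaft turns between stops at its two dots, 1.44 rad apart (starts 0.3 rad or more from each); 0.12 Nm friction holds it where left. x: from the dots' side to the lamp's.
- lamp_red: Red indicator lamp lens, 18 mm diameter, 9 mm tall, fixed on one of the three switch boxes 36 mm from its shaft's axis, on the side away from the dots. Origin: centre of its underside. There is one red and there are two green ones, one lamp per switch.
- lamp_green1: Green indicator lamp lens, 18 mm diameter, 9 mm tall, fixed on one of the three switch boxes 36 mm from its shaft's axis, on the side away from the dots. Origin: centre of its underside. There is one red and there are two green ones, one lamp per switch.
- lamp_green2: Green indicator lamp lens, 18 mm diameter, 9 mm tall, fixed on one of the three switch boxes 36 mm from its shaft's axis, on the side away from the dots. Origin: centre of its underside. There is one red and there are two green ones, one lamp per switch.
- cap1_mid (a point): Centre of loose brass retaining cap 1: a plain ring 32 mm outside diameter, 18 mm tall, with a 12 mm through bore; z is the ring's axis; either way up will do. The three caps are alike. It slips over the 8 mm brass pin and then rests on the top of the lever's hub, its centre 33 mm above the seat; on a bare shaft it rests on the splines, centre 27 mm above the seat. 35 g.
- cap2_mid (a point): Centre of loose brass retaining cap 2: a plain ring 32 mm outside diameter, 18 mm tall, with a 12 mm through bore; z is the ring's axis; either way up will do. The three caps are alike. It slips over the 8 mm brass pin and then rests on the top of the lever's hub, its centre 33 mm above the seat; on a bare shaft it rests on the splines, centre 27 mm above the seat. 35 g.
- cap3_mid (a point): Centre of loose brass retaining cap 3: a plain ring 32 mm outside diameter, 18 mm tall, with a 12 mm through bore; z is the ring's axis; either way up will do. The three caps are alike. It slips over the 8 mm brass pin and then rests on the top of the lever's hub, its centre 33 mm above the seat; on a bare shaft it rests on the splines, centre 27 mm above the seat. 35 g.
- circuit_board: Loose green circuit board, 100 x 70 x 4 mm, bystander. Origin: centre of underside.
- screwdriver: Loose screwdriver, 170 mm long, lying along its x, bystander.
- flux_jar: Loose jar, 44 mm diameter, 45 mm tall, bystander. Origin: centre of underside.
- solder_spool: Loose white spool, 56 mm diameter, 46 mm tall, bystander. Origin: centre of underside.
- mug: Loose blue mug, 80 mm diameter, 90 mm tall, bystander. Origin: centre of underside.
Things that resemble listed ones, but are neither listed nor needed, are in the scene too. What is shaped like the part that bears cap1_mid but blue or grey is not meant. Leave any grey look-alike of the part that bears cap3_mid alone.

How it is judged:
By the outcome, as a careful person would: the job done as asked, in the order asked, and still so for the second after the job is handed in, with the robot touching nothing.
Of lever_yellow, lever_black, lever_white only 2 to 3 are there at a start; the rules pass over those that are not, and their reading is None.
At some moment in a run one of lever_yellow, lever_black, lever_white, cap1, cap2, cap3 may be knocked a few centimetres aside while the robot is not near it.
Once in a run the grip may slacken for a moment while it holds something.
It also fails if it takes over 210 s, if anything falls off the work surface, if the arm or the gripper's body presses on something with over 40 N, if the wrist force passes 120 N, or if a joint passes its speed limit or range.

## Working session

There is one attempt and no reset: what is moved stays moved. The work goes in short steps, each a Python script; the robot and the scene stay as the last script left them, time stands still between calls to the robot, and variables do not carry over. Pictures are saved under pics/ and viewed, at most 14 in all, crops included, and the job is handed in when it is done.

```bash
ls; mkdir -p pics; cat > h.py <<'E'
import numpy as np, cv2
from scipy.spatial.transform import Rotation as R
from rig import env, planner, sensors, camera, camera_params, ticket, models
def campose(name, obs=None):
    p=camera_params(name); K=np.array(p["intrinsics"])
    if "T_tool_cam" in p:
        o=obs or sensors.get_obs(); T=np.eye(4); T[:3,:3]=R.from_quat(o["ee_rot"]).as_matrix(); T[:3,3]=o["tcp_pos"]
        T=T@np.array(p["T_tool_cam"]); return K,T[:3,3],T[:3,:3],p
    return K,np.array(p["xyz"]),R.from_quat(p["orientation"]).as_matrix(),p
def ray(px,z,cp):
    K,c,Rm,p=cp; d=np.linalg.solve(K,[px[0],px[1],1.]); d=Rm@(d*[1,-1,-1]); return c+d*(z-c[2])/d[2]
def proj(X,cp):
    K,c,Rm,p=cp; v=Rm.T@(np.array(X,float)-c); v=v*[1,-1,-1]; q=K@v; return q[:2]/q[2]
E
python3 - <<'E'
from h import *
for n in ("scene","top"):
    im=camera(n); cv2.imwrite(f"pics/{n}0.png",im)
    p=camera_params(n); print(n,p)
print(camera_params("wrist"))
cp=campose("top"); camera("top")
for nm,z in [("lever_yellow",0),("lever_black",0),("lever_white",0),("seat_yellow",30),("seat_black",30),("seat_white",30),("lamp_red",20),("lamp_green1",20),("cap1_mid",9)]+[(f"{c}_mark_{b}",20) for c in("red","green") for b in ("yellow","black","white")]:
    for d in models.spot_point("top",nm): print(nm,round(d["conf"],2),np.round(d["pixel"]),np.round(ray(d["pixel"],z,cp)[:2]))
E
```

```text
pics
scene {'intrinsics': array([[417.22522703,   0.        , 277.4295361 ],
       [  0.        , 417.22522703, 208.24566601],
       [  0.        ,   0.        ,   1.        ]]), 'xyz': array([1060.84258446,  570.37730604, 1059.91085352]), 'orientation': array([0.09859365, 0.28682843, 0.89893724, 0.31610216])}
top {'intrinsics': array([[389.51723509,   0.        , 274.35678961],
       [  0.        , 389.51723509, 209.5199278 ],
       [  0.        ,   0.        ,   1.        ]]), 'xyz': array([426.74615946,  22.20440537, 964.7890754 ]), 'orientation': array([-0.07157778,  0.07623887,  0.74117006, -0.66312231])}
{'intrinsics': array([[320.99545668,   0.        , 278.73916439],
       [  0.        , 320.99545668, 208.7759654 ],
       [  0.        ,   0.        ,   1.        ]]), 'T_tool_cam': array([[-6.14016312e-04,  9.56729639e-01,  2.90977698e-01,
         7.44303881e+01],
       [ 9.99999792e-01,  5.30419150e-04,  3.66173982e-04,
        -4.21051545e-01],
       [ 1.95989358e-04,  2.90977862e-01, -9.56729766e-01,
        -1.75096935e+02],
       [ 0.00000000e+00,  0.00000000e+0
[... 440 characters left out ...]
[598. 297.]
lamp_green1 0.55 [273. 200.] [652.   6.]
lamp_green1 0.46 [348. 192.] [ 651. -184.]
lamp_green1 0.22 [214. 158.] [778. 144.]
cap1_mid 0.61 [176. 237.] [587. 254.]
cap1_mid 0.6 [ 92. 284.] [496. 464.]
cap1_mid 0.55 [ 92. 238.] [607. 460.]
cap1_mid 0.51 [117. 259.] [549. 401.]
red_mark_yellow 0.87 [259. 238.] [561.  49.]
red_mark_black 0.62 [176. 238.] [583. 251.]
red_mark_white 0.69 [337. 230.] [ 560. -142.]
red_mark_white 0.55 [273. 201.] [648.   5.]
green_mark_yellow 0.82 [297. 228.] [574. -45.]
green_mark_yellow 0.36 [202. 204.] [660. 183.]
green_mark_black 0.68 [214. 244.] [559. 161.]
green_mark_black 0.43 [260. 237.] [562.  47.]
green_mark_white 0.88 [374. 224.] [ 563. -235.]
```

View pics/top0.png

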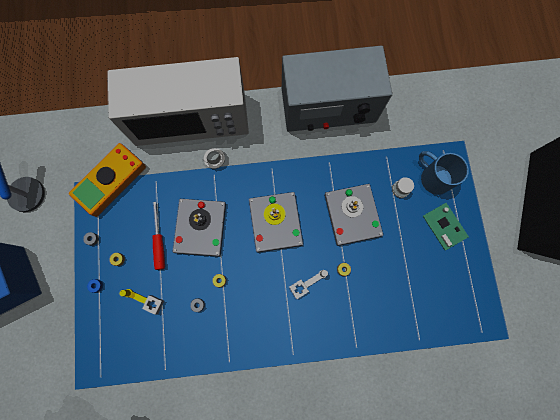

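View pics/scene0.png

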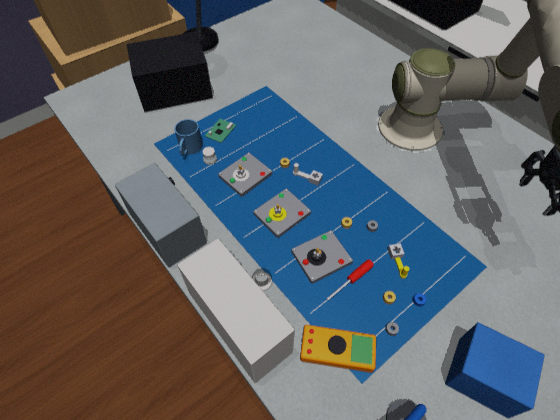

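Candidates in the top view:
- **Yellow lever:** hub (152,304), post (126,293). Nothing else looks like it.
- **White lever:** hub (300,288), post (324,273). No black lever is visible, so the black switch gets the spare cap.
- **Caps, brass:** (117,259), (219,281) and (344,269). The look-alikes are grey (90,239), grey (197,305), blue (95,286), and the jar and spool at (214,158) and (403,187).
- **Lamps:** black is red (201,204), yellow is green (273,200), white is green (348,192).

Next I'll take close wrist views.

```bash
cat >> h.py <<'E'
def quat(yaw):
    c,s=np.cos(yaw),np.sin(yaw); return R.from_matrix(np.array([[c,s,0],[s,-c,0],[0,0,-1.]])).as_quat()
def best_yaw(p,yaw,sym=True):
    q0=np.array(sensors.get_obs()["joint_pos"]); best=None
    for y in ([yaw,yaw+np.pi] if sym else [yaw]):
        q=planner.solve_ik(list(p),list(quat(y)))
        if q is not None:
            c=abs(q[5])
            if best is None or c<best[0]: best=(c,y,q)
    return best
def go(p,yaw): env.move_to([float(v) for v in p],[float(v) for v in quat(yaw)])
def look(x,y,z,yaw,name,h=90):
    go([x,y,z+h],yaw); o=sensors.get_obs(); im=camera("wrist"); cv2.imwrite(f"pics/{name}.png",im); cp=campose("wrist",o)
    return im,cp
E
cat > s1.py <<'E'
from h import *
import pickle
o=sensors.get_obs(); print(o["time"],np.round(o["ee_rot"],3),o["width"])
T=[("sB",627,184,48),("sY",621,11,48),("sW",614,-192,48),("lW",431,-30,24),("lY",432,313,24)]
cps={}; crops=[]
for n,x,y,z in T:
    print(n,[ (round(yy,2), None if (q:=planner.solve_ik([x,y,z+90],list(quat(yy)))) is None else np.round(q,2)) for yy in (0,np.pi)])
    b=best_yaw([x,y,z+90],0); im,cp=look(x,y,z,b[1],n); cps[n]=cp
    names={"s":["seat_","red_mark_","green_mark_"],"l":["lever_"]}[n[0]]; col={"B":"black","Y":"yellow","W":"white"}[n[1]]
    for nm in names:
        zz=30 if "seat" in nm else 20 if "mark" in nm else 0
        for d in models.spot_point("wrist",nm+col)[:2]: print(n,nm,round(d["conf"],2),np.round(d["pixel"],1),np.round(ray(d["pixel"],zz,cp)[:2],1))
    u,v=proj([x,y,z],cp); u,v=int(u),int(v)
    c=cv2.resize(im[max(0,v-110):v+110,max(0,u-130):u+130],(266,225)); cv2.putText(c,n+f" {max(0,u-130)},{max(0,v-110)}",(5,15),0,.5,(255,0,255),1); crops.append(c)
crops.append(np.zeros_like(crops[0]))
cv2.imwrite("pics/m1.png",np.vstack([np.hstack(crops[:3]),np.hstack(crops[3:])]))
pickle.dump({k:v[:3]+(0,) for k,v in cps.items()},open("cps.pkl","wb")); print(sensors.get_obs()["time"])
E
python3 s1.py
```

```text
0.9 [ 0.194  0.981 -0.     0.   ] 85.81672544105193
sB [(0, array([ 0.11,  0.65,  1.15, -0.  ,  1.35,  1.68])), (3.14, array([ 0.11,  0.65,  1.15, -0.  ,  1.35, -1.46]))]
sB seat_ 0.84 [284.9 193.1] [623.4 190.2]
sB red_mark_ 0.69 [247.9 119.8] [559.4 157.4]
sB red_mark_ 0.63 [346.5 141.3] [578.  245.4]
sB green_mark_ 0.73 [248.8 121.6] [561.  158.1]
sY [(0, array([-0.17,  0.57,  1.27, -0.  ,  1.3 ,  1.4 ])), (3.14, array([-0.17,  0.57,  1.27, -0.  ,  1.3 , -1.74]))]
sY seat_ 0.58 [285.2 203.4] [613.8   4.9]
sY seat_ 0.58 [489.4 167.8] [ 646.7 -176.1]
sY red_mark_ 0.59 [238.7 251.4] [561.3  50.7]
sY red_mark_ 0.37 [133.2 249. ] [563.9 155.3]
sY green_mark_ 0.8 [331.1 250. ] [562.8 -41.2]
sW [(0, array([-0.48,  0.62,  1.19, -0.  ,  1.33,  1.09])), (3.14, array([-0.48,  0.62,  1.19, -0.  ,  1.33, -2.06]))]
sW seat_ 0.76 [273.9 200.9] [ 609.4 -186.5]
sW red_mark_ 0.62 [233.7 250.5] [ 555.5 -146.2]
sW red_mark_ 0.23 [517.1 139. ] [ 664.2 -404.2]
sW green_mark_ 0.78 [330.  244.1] [ 562.4 -241.6]
lW [(0, array([-0.34,  0.2 ,  1.88, -0.  ,  1.06,  1.23])), (3.14, array([-0.34,  0.2 ,  1.88, -0.  ,  1.06, -1.91]))]
lW lever_ 0.62 [280.3 196.5] [429.9 -32.3]
lY [(0, array([ 0.41,  0.41,  1.59, -0.  ,  1.14,  1.98])), (3.14, array([ 0.41,  0.41,  1.59, -0.  ,  1.14, -1.16]))]
lY lever_ 0.74 [283.7 193.5] [430.7 316.9]
9.8833
```

View pics/m1.png

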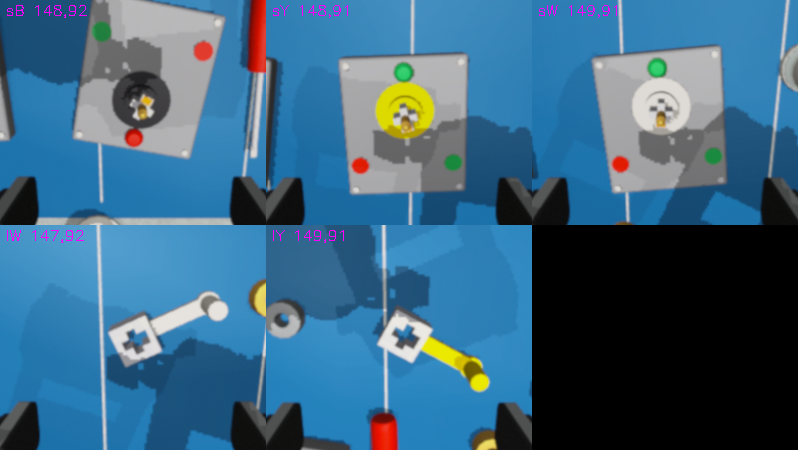

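The crops settle two things. The black lamp is red and the other two are green, and the two levers are the white one and the yellow one. I'll take close-ups with the tool aligned to each part and fit geometry.

```bash
cat >> h.py <<'E'
def wrap_yaw(p,yaw):
    """yaw equivalent (mod 2pi) with j6 in range"""
    q1=np.arctan2(p[1],p[0])
    c=[yaw+2*np.pi*k for k in (-2,-1,0,1,2)]; return min(c,key=lambda y:abs(q1+1.57-y))
def orange(im,cp,xy,z=48,rad=22):
    hsv=cv2.cvtColor(im,cv2.COLOR_BGR2HSV); u,v=proj([*xy,z],cp)
    m=((hsv[...,0]>8)&(hsv[...,0]<24)&(hsv[...,1]>150)&(hsv[...,2]>170)).astype(np.uint8)
    yy,xx=np.mgrid[:420,:560]; m[(xx-u)**2+(yy-v)**2>rad**2]=0; return m
E
cat > s2.py <<'E'
from h import *
import pickle
cps=pickle.load(open("cps.pkl","rb")); out={}
crops=[]
S={"sB":(623.4,190.2),"sY":(613.8,4.9),"sW":(609.4,-186.5)}
L={"lW":((430,-32),(-.5,.87)),"lY":((431,317),0)}
def blowup(im,cp,xy,z,n):
    u,v=[int(round(t)) for t in proj([*xy,z],cp)]
    c=cv2.resize(im[v-38:v+37,u-44:u+45],(266*1,225),interpolation=cv2.INTER_CUBIC); cv2.putText(c,f"{n} {u-44},{v-38}",(3,12),0,.4,(255,0,255),1); crops.append(c)
for n,xy in S.items():
    yaw=wrap_yaw(xy,0.); im,cp=look(*xy,48,yaw,n+"_c",h=38); pickle.dump(cp[:3],open(f"pics/{n}_c.pkl","wb")); blowup(im,cp,xy,48,n)
for n,xy,yaw in (("lW",(430,-32),np.arctan2(-.85,.5)),("lY",(431,317),1.17)):
    yt=wrap_yaw(xy,yaw-np.pi); im,cp=look(*xy,24,yt,n+"_c",h=40); pickle.dump(cp[:3],open(f"pics/{n}_c.pkl","wb")); blowup(im,cp,xy,24,n)
crops.append(np.zeros_like(crops[0]))
cv2.imwrite("pics/m2.png",np.vstack([np.hstack(crops[:3]),np.hstack(crops[3:])])); print(sensors.get_obs()["time"])
E
python3 s2.py
```

```text
17.1417
```

View pics/m2.png

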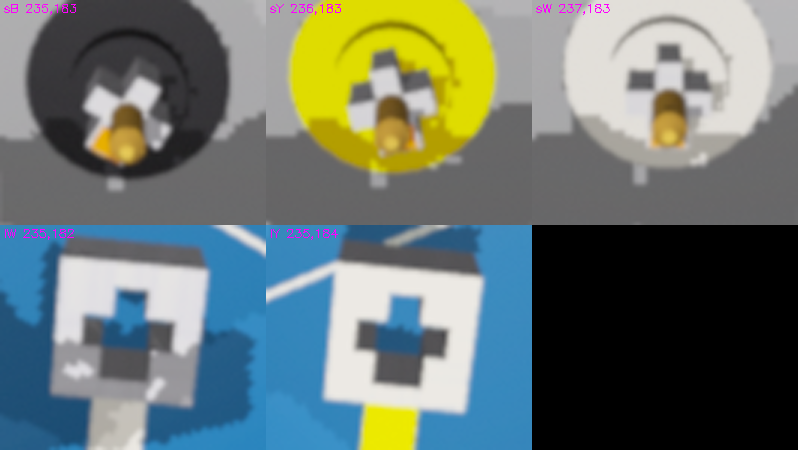

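Close-ups: yaws are readable. In montage pixels, the wide spline points lower-left of the pin on black, lower-right on yellow and straight down on white. Hub tops are clear too. I'll fit the outlines automatically and overlay them.

```bash
cat >> h.py <<'E'
from scipy.optimize import minimize
def cross(w,r,wx,rx):
    a=w/2; b=wx/2
    return np.array([(rx,b),(a,b),(a,a),(a,r),(-a,r),(-a,a),(-r,a),(-r,-a),(-a,-a),(-a,-r),(a,-r),(a,-b),(rx,-b)],float)
def edge_samples(P,closed=True,step=.8):
    pts=[];nrm=[]
    Q=list(P)+([P[0]] if closed else [])
    for A,B in zip(Q[:-1],Q[1:]):
        A,B=np.array(A),np.array(B); l=np.linalg.norm(B-A)
        if l<1.5: continue
        d=(B-A)/l; n=np.array([d[1],-d[0]])
        for t in np.arange(.5,l-.4,step): pts.append(A+d*t); nrm.append(n)
    return np.array(pts),np.array(nrm)
SPL=edge_samples(cross(6,10,10,11)[1:12],False)
HUB=[edge_samples([(17,17),(-17,17),(-17,-17),(17,-17)]),edge_samples(cross(8,11,12,12))]
HUB=(np.vstack([HUB[0][0],HUB[1][0]]),np.vstack([HUB[0][1],HUB[1][1]]))
def fit(im,cp,xy,yaw,z,shape,span=6,ysp=.35,d=.8):
    img=cv2.GaussianBlur(im,(0,0),.6).astype(np.float32); P,N=shape
    K,c,Rm=cp[:3]
    def cost(v):
        Rz=np.array([[np.cos(v[2]),-np.sin(v[2])],[np.sin(v[2]),np.cos(v[2])]])
        X=np.vstack([P-d*N,P+d*N])@Rz.T+v[:2]; X=np.c_[X,np.full(len(X),z)]
        q=((X-c)@Rm)*[1,-1,-1]; q=q@K.T; q=(q[:,:2]/q[:,2:]).astype(np.float32)
        s=cv2.remap(img,q[:,:1].copy(),q[:,1:].copy(),cv2.INTER_LINEAR)[:,0]
        return -np.minimum(np.linalg.norm(s[:len(P)]-s[len(P):],axis=1),90).mean()
    best=min((cost((xy[0]+a,xy[1]+b,yaw+t)),a,b,t) for a in np.arange(-span,span+.1,1.) for b in np.arange(-span,span+.1,1.) for t in np.linspace(-ysp,ysp,9))
    x0=np.array([xy[0]+best[1],xy[1]+best[2],yaw+best[3]])
    r=minimize(cost,x0,method="Nelder-Mead",options=dict(initial_simplex=x0+np.array([[0,0,0],[.7,0,0],[0,.7,0],[0,0,.08]]),xatol=.01,fatol=.01))
    return r.x,-r.fun
def overlay(im,cp,v,z,P):
    Rz=np.array([[np.cos(v[2]),-np.sin(v[2])],[np.sin(v[2]),np.cos(v[2])]]); X=np.array(P)@Rz.T+v[:2]
    u,w=[int(t) for t in proj([*v[:2],z],cp)]; c=cv2.resize(im[w-38:w+37,u-44:u+45],(266,225),interpolation=cv2.INTER_CUBIC)
    q=np.array([((proj([*p,z],cp)-[u-44,w-38]+.5)*[266/89,3]-.5) for p in X]).round().astype(np.int32)
    cv2.polylines(c,[q],True,(255,0,255),1); return c
SQ=[(17,17),(-17,17),(-17,-17),(17,-17)]
E
cat > s3.py <<'E'
from h import *
import pickle,json
S={"sB":((623.4,190.2),2.3+0.0,48),"sY":((613.8,4.9),-2.8,48),"sW":((609.4,-186.5),3.14,48),"lW":((430,-32),np.arctan2(-.85,.5),24),"lY":((431,317),1.17,24)}
S["sB"]=((623.4,190.2),np.pi-.6,48)
S["sY"]=((613.8,4.9),np.pi+.3,48)
cr=[];out={}
for n,(xy,yaw,z) in S.items():
    im=cv2.imread(f"pics/{n}_c.png"); cp=pickle.load(open(f"pics/{n}_c.pkl","rb"))+(0,)
    v,s=fit(im,cp,xy,yaw,z,SPL if n[0]=="s" else HUB); out[n]=list(v); print(n,np.round(v,2),round(s,1))
    cr.append(overlay(im,cp,v,z,cross(6,10,10,11) if n[0]=="s" else cross(8,11,12,12)))
cr.append(np.zeros_like(cr[0])); cv2.imwrite("pics/m3.png",np.vstack([np.hstack(cr[:3]),np.hstack(cr[3:])]))
json.dump(out,open("fit.json","w"))
E
python3 s3.py
```

```text
sB [622.99 190.96   2.61] 83.1
sY [615.64   6.54   3.38] 84.1
sW [ 615.24 -186.54    2.71] 61.5
lW [428.06 -31.02  -1.13] 81.9
lY [430.43 317.27   1.08] 88.6
```

View pics/m3.png

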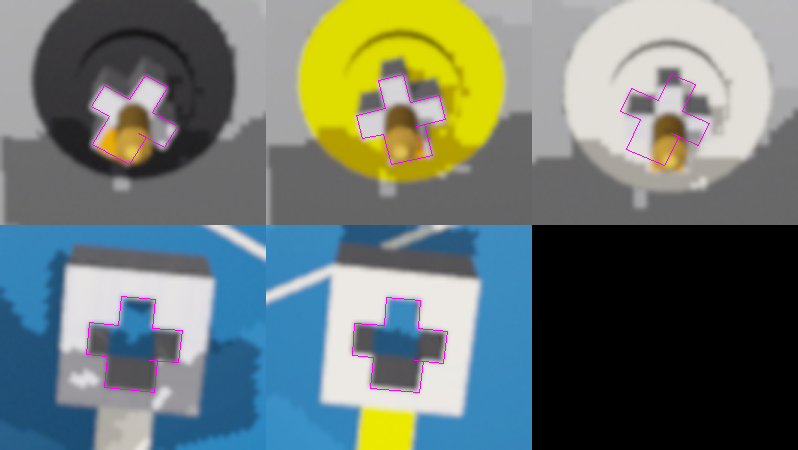

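The fits are good except white, where the yaw slipped. I'll refit it with a tighter prior, using dots-to-axis distance = 70 mm as the check, then pick up the white lever and measure it in the grip.

```bash
cat >> h.py <<'E'
import json,pickle
HELD=[edge_samples(cross(8,11,12,12)),edge_samples([(-17,9),(-17,-9)],False)]
HELD=(np.vstack([a[0] for a in HELD]),np.vstack([HELD[0][1],np.tile([-1.,0],(len(HELD[1][0]),1))]))
def pick_lever(n,xy,yaw,zg=4,hold=90):
    """re-measure from h=40, grasp along lever y, lift, return held lever (x,y) in tool frame as seen & yaw error"""
    yt=wrap_yaw(xy,yaw-np.pi); env.move_gripper(65)
    im,cp=look(*xy,24,yt,n+"_p",h=40); v,s=fit(im,cp,xy,yaw,24,HUB,span=4); print("lever",np.round(v,2),round(s,1))
    if s<65: raise SystemExit("bad fit")
    yt=wrap_yaw(v,v[2]-np.pi); go([v[0],v[1],50],yt); c=env.move_l([v[0],v[1],zg],vel=80,contact_N=15); print("contact",c)
    env.move_gripper(20); w=sensors.get_obs(); print("width",round(w["width"],1),"f",w["finger_force"],"tcp",np.round(w["tcp_pos"],1))
    env.move_l([v[0],v[1],hold],vel=120); return v,yt
def held(n,yt,zoff):
    o=sensors.get_obs(); im=camera("wrist"); cp=campose("wrist",o); t=o["tcp_pos"]
    v,s=fit(im,cp,t[:2],yt-np.pi,t[2]+zoff,HELD,span=5,ysp=.15)
    c,sn=np.cos(yt),np.sin(yt); d=v[:2]-t[:2]; cv2.imwrite(f"pics/{n}.png",overlay(im,cp,v,t[2]+zoff,cross(8,11,12,12)))
    r=[d@[c,sn],d@[sn,-c],v[2]-(yt-np.pi)]; print("held tool x,y,dyaw",np.round(r,2),round(s,1),"w",round(sensors.get_obs()["width"],1)); return r
E
cat > s4.py <<'E'
from h import *
im=cv2.imread("pics/sW_c.png"); cp=pickle.load(open("pics/sW_c.pkl","rb"))+(0,)
x0=ray((282.8,216.5),48,cp)[:2]; print(x0)
v,s=fit(im,cp,x0,np.pi,48,SPL,span=2,ysp=.12); print("sW",np.round(v,2),s)
a=overlay(im,cp,v,48,cross(6,10,10,11))
f=json.load(open("fit.json")); f["sW"]=list(v)
v,yt=pick_lever("lW",f["lW"][:2],f["lW"][2])
r=held("hW",yt,20); f["heldW"]=r; json.dump(f,open("fit.json","w"))
cv2.imwrite("pics/m4.png",np.hstack([a,cv2.imread("pics/hW.png")])); print(sensors.get_obs()["time"])
E
python3 s4.py
```

```text
[ 613.08568003 -187.76435169]
sW [ 612.94 -186.93    3.07] 56.3159065246582
lever [428.   -31.    -1.13] 81.9
contact False
width 20.2 f 0.0 tcp [428.  -31.    4.1]
held tool x,y,dyaw [-1.88 -0.02 -0.  ] 47.9 w 20.0
21.3
```

View pics/m4.png

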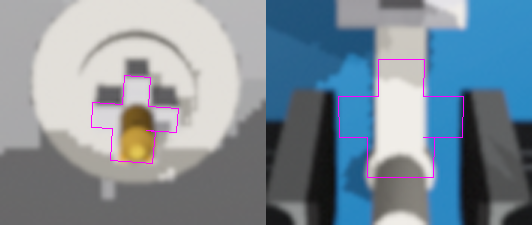

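```bash
python3 - <<'E'
from h import *
o=sensors.get_obs(); print(o["tcp_pos"],o["width"],o["wrist_force"]); im=camera("wrist"); cp=campose("wrist",o); im=im.copy()
for p in ([428,-31,24],[428,-31,0]): 
    u,v=proj(p,cp); cv2.circle(im,(int(u),int(v)),3,(255,0,255),1)
for d in models.spot_point("wrist","lever_white"): print(d["conf"],d["pixel"],ray(d["pixel"],0,cp))
cv2.imwrite("pics/w5.png",im)
E
```

```text
[427.52579927 -30.85015448  89.27383903] 20.045774838778392 [-0.01173965  0.19100111 -0.57142056]
0.84 [279.1, 199.2] [426.23571125 -28.94675554   0.        ]
```

View pics/w5.png

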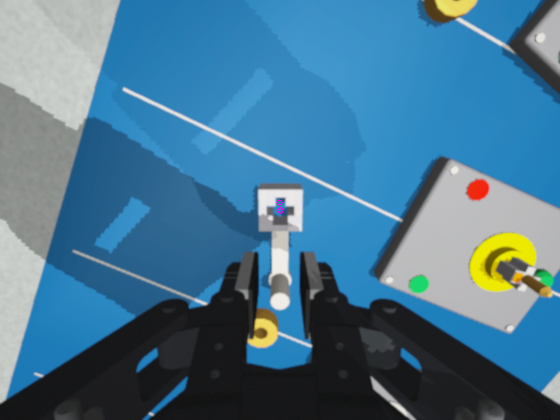

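The white lever hasn't moved and is centred under the tool, with its hub at (280,208). The grip slid off the hub, so I'll go lower and log the closing.

```bash
python3 - <<'E'
from h import *
f=json.load(open("fit.json")); xy=f["lW"][:2]; yaw=f["lW"][2]
yt=wrap_yaw(xy,yaw-np.pi); env.move_gripper(65)
im,cp=look(*xy,24,yt,"lW_p2",h=40); v,s=fit(im,cp,xy,yaw,24,HUB,span=4); print("lever",np.round(v,2),round(s,1))
yt=wrap_yaw(v,v[2]-np.pi); go([v[0],v[1],50],yt); c=env.move_l([v[0],v[1],0.5],vel=60,contact_N=10); print("contact",c)
for w in (45,38,34,30):
    env.move_gripper(w); o=sensors.get_obs(); print(w,round(o["width"],2),o["finger_force"],np.round(o["wrist_force"],1),np.round(o["tcp_pos"],1),round(o["time"],2))
    if o["width"]>w+1: break
im=camera("wrist"); cv2.imwrite("pics/w6.png",im)
E
```

```text
lever [428.   -31.03  -1.13] 82.5
contact False
45 45.14 0.0 [0.1 0.7 0.2] [428.1 -31.1   0.6] 23.76
38 37.88 0.0 [-0.3  0.2  0.2] [428.  -31.    0.5] 24.0
34 34.03 0.0 [ 0.  -0.1  0.5] [428.  -31.    0.5] 24.22
30 30.12 0.0 [-0.2 -0.2  0.7] [428.  -31.    0.5] 24.43
```

View pics/w6.png

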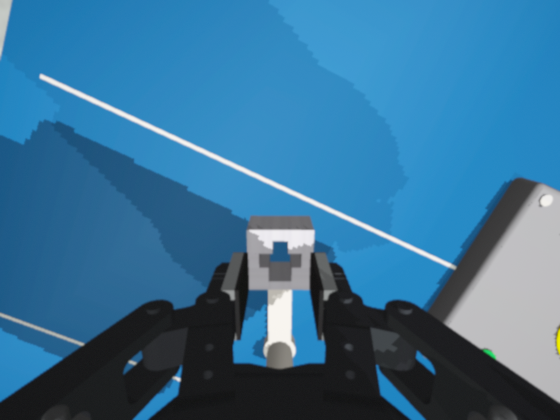

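The picture shows the fingertips at about row 255. From that row and the 63 px gap for 30 mm, the tips sit about 35 mm behind the stated TCP, so the pads closed above the hub. I'll check the grasp constant and feel for the real tip height.

```bash
python3 - <<'E'
from h import *
print("hold",env.hold_point_z)
env.move_gripper(60)
o=sensors.get_obs(); x,y,_=o["tcp_pos"]; x,y=428.0,-31.03
c=env.move_l([x,y,-20],vel=30,contact_N=6); o=sensors.get_obs(); print("contact",c,np.round(o["tcp_pos"],1),np.round(o["wrist_force"],1))
for w in (40,30):
    env.move_gripper(w); o=sensors.get_obs(); print(w,round(o["width"],2),o["finger_force"],np.round(o["wrist_force"],1),np.round(o["tcp_pos"],1),round(o["time"],2))
    if o["width"]>w+1: break
E
```

```text
hold 18.700000000000003
contact False [428.1 -31.1 -19.9] [-0.1 -1.3 -0.6]
40 40.11 0.0 [ 0.2 -0.5 -0.3] [428.1 -31.  -19.9] 26.05
30 32.27 60.19646733999252 [-1.2  0.   6.6] [428.1 -31.1 -19.6] 26.29
```

Gripped: 32.3 mm at 60 N with the TCP at -20, so the fingertips really sit about 3 cm behind the reported TCP. I'll work with that offset. Next I lift, then measure the lever in the hand.

```bash
python3 - <<'E'
from h import *
f=json.load(open("fit.json"))
o=sensors.get_obs(); x,y=428.,-31.03; yaw=f["lW"][2]
yt=2*np.arctan2(o["ee_rot"][1],o["ee_rot"][0]); yt=wrap_yaw((x,y),yt)
env.move_l([x,y,60],vel=80); print(sensors.get_obs()["width"])
r=held("hW2",yt,43.6); f["heldW"]=r; f["zoff"]=43.6; json.dump(f,open("fit.json","w"))
im=camera("wrist"); a=cv2.resize(cv2.imread("pics/hW2.png"),(497,420)); cv2.imwrite("pics/w7.png",cv2.resize(np.hstack([a,im]),None,fx=.75,fy=.75)); print(sensors.get_obs()["time"])
E
```

```text
32.12211467826796
held tool x,y,dyaw [-0.02 -0.46  0.02] 86.6 w 32.3
27.5417
```

View pics/w7.png

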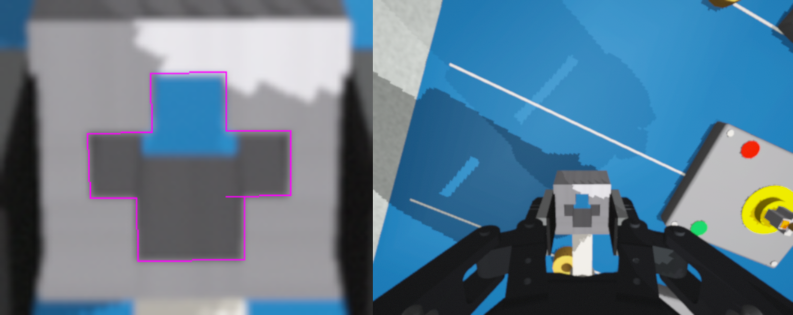

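The hold is clean (tool x 0.0, y -0.5, yaw +0.02). The white seat's overlay looked slightly turned compared with its wall edges, so I'll check the yaw profile before placing.

```bash
cat > s8.py <<'E'
from h import *
import h
for n,x0,y0 in (("sW",(612.9,-187),3.1),("sY",(615.6,6.5),3.38)):
    im=cv2.imread(f"pics/{n}_c.png"); cp=pickle.load(open(f"pics/{n}_c.pkl","rb"))+(0,)
    for nm,I in (("raw",im),("clip",cv2.convertScaleAbs(np.clip(im,0,150),alpha=1))):
        for sub in ("noflank","all"):
            P,N=SPL
            if sub=="noflank": k=(P[:,0]<2.9); shp=(P[k],N[k])
            else: shp=SPL
            for d in (.6,1.):
                v,s=fit(I,cp,x0,y0,48,shp,span=1.5,ysp=.12,d=d); print(n,nm,sub,d,np.round(v,2),round(s,1))
E
python3 s8.py
```

```text
sW raw noflank 0.6 [ 612.94 -187.34    3.11] 63.6
sW raw noflank 1.0 [ 613.1  -187.24    3.1 ] 70.0
sW raw all 0.6 [ 612.79 -187.17    3.09] 52.3
sW raw all 1.0 [ 612.92 -186.5     3.04] 59.2
sW clip noflank 0.6 [ 613.33 -187.48    3.12] 31.2
sW clip noflank 1.0 [ 613.23 -187.31    3.12] 42.1
sW clip all 0.6 [ 613.17 -187.33    3.1 ] 24.8
sW clip all 1.0 [ 613.27 -187.17    3.1 ] 34.2
sY raw noflank 0.6 [615.75   6.62   3.37] 87.9
sY raw noflank 1.0 [615.75   6.84   3.37] 89.5
sY raw all 0.6 [615.44   6.5    3.38] 81.0
sY raw all 1.0 [615.92   6.04   3.39] 86.4
sY clip noflank 0.6 [616.1    6.79   3.36] 56.3
sY clip noflank 1.0 [616.14   6.68   3.36] 79.2
sY clip all 0.6 [615.89   6.66   3.37] 47.0
sY clip all 1.0 [615.62   6.49   3.38] 70.1
```

Refined seats: white (613.1,-187.3,3.11), yellow (615.75,6.65,3.37). Placing the white lever with a contact-checked descent and a small offset search.

```bash
cat >> h.py <<'E'
def insert_lever(seat,r,under,top=80,force=12):
    """under: lever underside minus TCP z. Returns final lever underside z."""
    offs=[(0,0,0)]+[(a,b,0) for a,b in ((.9,0),(-.9,0),(0,.9),(0,-.9))]+[(0,0,.06),(0,0,-.06)]+[(a,b,0) for a in(-1,1) for b in (-1,1)]+[(1.8,0,0),(-1.8,0,0),(0,1.8,0),(0,-1.8,0)]
    first=True
    for dx,dy,dt in offs:
        yt=seat[2]+dt-np.pi-r[2]; yt=wrap_yaw(seat,yt); c,s=np.cos(yt),np.sin(yt)
        p=np.array([seat[0]-c*r[0]-s*r[1]+c*dx+s*dy, seat[1]-s*r[0]+c*r[1]+s*dx-c*dy])
        if first: go([*p,top+45-under],yt); first=False
        z0=top if (dx,dy,dt)==(0,0,0) else 51
        env.move_l([*p,z0-under],frame=list(quat(yt)),vel=100)
        con=env.move_l([*p,30.3-under],vel=40,contact_N=force); o=sensors.get_obs(); u=o["tcp_pos"][2]+under
        print("try",dx,dy,dt,"contact",con,"under",round(u,1),"F",np.round(o["wrist_force"],1),"w",round(o["width"],1))
        if u<33: return u,p,yt
        if u>52: print("high contact")
    return u,p,yt
E
cat > s9.py <<'E'
from h import *
f=json.load(open("fit.json")); f["sW"]=[613.1,-187.3,3.11]; f["sY"]=[615.75,6.65,3.37]
t=sensors.get_obs()["tcp_pos"]; env.move_l([t[0],t[1],105],vel=150)
u,p,yt=insert_lever(f["sW"],f["heldW"],19.6); f["plW"]=[*p,yt]; json.dump(f,open("fit.json","w")); print(u,sensors.get_obs()["time"])
E
python3 s9.py
```

```text
try 0 0 0 contact False under 30.6 F [ 0.6 -0.  -0.1] w 32.1
30.58317274239731 31.6667
```

White is home on the first try. Releasing it, then fetching the nearest brass cap at (344,269).

```bash
cat >> h.py <<'E'
def circ(r,n=48):
    t=np.linspace(0,2*np.pi,n,endpoint=False); return np.c_[np.cos(t),np.sin(t)]*r
CAP=(np.vstack([circ(16),circ(6,24)]),np.vstack([circ(1),circ(1,24)]))
CAPH=(np.vstack([circ(6,36)]),circ(1,36))
def brass(im,cp,v):
    hsv=cv2.cvtColor(im,cv2.COLOR_BGR2HSV); q=np.array([proj([*(v[:2]+d),18],cp) for d in circ(11,24)]).round().astype(int)
    h=hsv[q[:,1],q[:,0]]; return np.median(h,axis=0)
def pick_cap(xy,yaw,name,zmin=-30,lift=60):
    yt=wrap_yaw(xy,yaw); env.move_gripper(60); im,cp=look(*xy,18,yt,name,h=45)
    v,s=fit(im,cp,xy,0,18,CAP,span=12,ysp=0); print("cap",np.round(v[:2],1),round(s,1),"hsv",brass(im,cp,v))
    if s<60 or brass(im,cp,v)[1]<100 or not 15<brass(im,cp,v)[0]<35: raise SystemExit("not brass / bad fit")
    go([v[0],v[1],30],yt); c=env.move_l([v[0],v[1],zmin],vel=60,contact_N=5); z=sensors.get_obs()["tcp_pos"][2]; print("contact",c,round(z,1))
    if c: z+=6; env.move_l([v[0],v[1],z],vel=60)
    env.move_gripper(20); o=sensors.get_obs(); print("width",round(o["width"],1),o["finger_force"],np.round(o["wrist_force"],1))
    if o["width"]<27: raise SystemExit("missed cap")
    bot=-o["tcp_pos"][2]   # cap bottom minus tcp z
    env.move_l([v[0],v[1],lift],vel=120); o=sensors.get_obs(); im=camera("wrist"); cp=campose("wrist",o); t=o["tcp_pos"]
    w,s=fit(im,cp,t[:2],0,t[2]+bot+18,CAPH,span=4,ysp=0); d=w[:2]-t[:2]; print("held off",np.round(d,2),round(s,1),"w",round(o["width"],1))
    r=[d@[np.cos(yt),np.sin(yt)],d@[np.sin(yt),-np.cos(yt)]]
    return r,bot,o["width"]
def place_cap(seat,r,bot,rest,yaw,clear=110):
    """rest: z of cap bottom when seated"""
    yt=wrap_yaw(seat,yaw); c,s=np.cos(yt),np.sin(yt); t=sensors.get_obs()["tcp_pos"]; env.move_l([t[0],t[1],clear-bot],vel=200)
    p=np.array([seat[0]-c*r[0]-s*r[1],seat[1]-s*r[0]+c*r[1]]); go([*p,clear-bot],yt)
    for dx,dy in ((0,0),(1.5,0),(-1.5,0),(0,1.5),(0,-1.5),(2.5,0),(-2.5,0),(0,2.5),(0,-2.5)):
        q=p+[dx,dy]; env.move_l([*q,74-bot],vel=120); con=env.move_l([*q,rest+.3-bot],vel=50,contact_N=8)
        o=sensors.get_obs(); b=o["tcp_pos"][2]+bot; print("cap try",dx,dy,con,"bottom",round(b,1),"w",round(o["width"],1))
        if b<rest+3: break
    env.move_gripper(50); env.move_l([*q,120-bot],vel=150); return b
E
cat > s10.py <<'E'
from h import *
f=json.load(open("fit.json"))
p=f["plW"]; con=env.move_l([p[0],p[1],9.5],vel=20,contact_N=10); print(con,sensors.get_obs()["tcp_pos"][2])
env.move_gripper(46); env.move_l([p[0],p[1],100],vel=150)
camera("top"); cp=campose("top")
caps=[ray(px,9,cp)[:2] for px in ((344,269),(219,281),(117,259))]; f["caps"]=[list(c) for c in caps]; print(np.round(caps))
json.dump(f,open("fit.json","w"))
r,bot,w=pick_cap(caps[0],0,"c1"); print(place_cap(f["sW"],r,bot,54,0)); print(sensors.get_obs()["time"])
o=sensors.get_obs(); im=camera("wrist"); cv2.imwrite("pics/w10.png",im)
E
python3 s10.py
```

```text
False 10.451552553943575
[[ 464. -147.]
 [ 469.  157.]
 [ 549.  401.]]
cap [ 463.3 -146. ] 88.8 hsv [ 24. 156. 242.]
contact False -29.7
width 29.8 58.80218803882599 [-1.8  1.   7. ]
held off [-0.15 -0.31] 87.0 w 29.5
cap try 0 0 True bottom 54.1 w 29.6
54.068521907233745
39.4917
```

```bash
ls pics | tail -3
```

```text
w5.png
w6.png
w7.png
```

The white cap is seated (bottom at 54.1). Now turning the white lever to its green dot by the handle, pushing with a loose grip until the stop.

```bash
cat >> h.py <<'E'
def dot_angle(n,seat,col):
    """angle of dot about shaft from the first wide picture"""
    im=cv2.imread(f"pics/{n}.png"); K,c,Rm=pickle.load(open("cps.pkl","rb"))[n][:3]; cp=(K,c,Rm,0)
    hsv=cv2.cvtColor(im,cv2.COLOR_BGR2HSV); H,S,V=[hsv[...,i] for i in range(3)]
    m=((H>45)&(H<85)&(S>120)&(V>60)) if col=="green" else (((H<8)|(H>172))&(S>140)&(V>60))
    k,lab,st,cen=cv2.connectedComponentsWithStats(m.astype(np.uint8))
    for i in range(1,k):
        p=ray(cen[i],20,cp)[:2]-seat[:2]; r=np.linalg.norm(p)
        if st[i,4]>60 and 64<r<76: a=np.arctan2(p[1],p[0])%(2*np.pi); print(n,col,"r",round(r,1),"ang",round(a,3),st[i,4]); return a
def turn(seat,phi,target,z=18,wopen=18):
    pos=lambda a:[seat[0]+70*np.cos(a),seat[1]+70*np.sin(a)]
    env.move_gripper(40); go([*pos(phi),100],wrap_yaw(seat,phi-np.pi)); c=env.move_l([*pos(phi),z],vel=100,contact_N=8); print("down contact",c)
    if c: raise SystemExit("hit")
    env.move_gripper(wopen); o=sensors.get_obs(); print("w",round(o["width"],1),np.round(o["wrist_force"],1))
    sg=np.sign(target-phi); end=target+sg*.07; n=int(np.ceil(abs(end-phi)/.1))
    for a in np.linspace(phi,end,n+1)[1:]:
        con=env.move_l([*pos(a),z],frame=list(quat(wrap_yaw(seat,a-np.pi))),vel=50,contact_N=9)
        if con: break
    o=sensors.get_obs(); d=np.array(o["tcp_pos"][:2])-seat[:2]; print("end ang",round(np.arctan2(d[1],d[0])%(2*np.pi),3),"target",round(target,3),con,np.round(o["wrist_force"],1),"w",round(o["width"],1))
    env.move_gripper(40); t=o["tcp_pos"]; env.move_l([t[0],t[1],110],vel=150)
E
cat > s11.py <<'E'
from h import *
f=json.load(open("fit.json")); seat=f["sW"]
dot_angle("sY",f["sY"],"red");dot_angle("sY",f["sY"],"green");dot_angle("sW",seat,"red"); a=dot_angle("sW",seat,"green")
turn(seat,seat[2],a)
im,cp=look(600,-190,60,0,"wW",h=110); cv2.imwrite("pics/w11.png",im[:, 60:500]); print(sensors.get_obs()["time"])
E
python3 s11.py
```

```text
sY red r 70.4 ang 2.484 193
sY green r 70.6 ang 3.875 194
sW red r 70.6 ang 2.542 195
sW green r 70.7 ang 3.93 195
down contact False
w 18.1 [ 0.2  0.3 -0.3]
end ang 3.997 target 3.93 False [-0.4  1.3 -0.2] w 18.1
46.1833
```

View pics/w11.png

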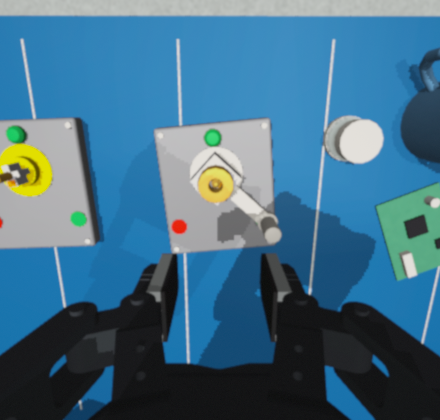

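The white lever's handle covers the green dot (post top near (333,236) full frame) and its cap sits on the pin. I'll check the angle numerically, then fetch the yellow lever.

```bash
cat >> h.py <<'E'
SQS=edge_samples(SQ)
def post_angle(im,cp,seat,guess):
    P=(circ(8),circ(1)); x0=np.array([seat[0]+70*np.cos(guess),seat[1]+70*np.sin(guess)])
    v,s=fit(im,cp,x0,0,72,P,span=6,ysp=0); d=v[:2]-seat[:2]; h,s2=fit(im,cp,seat[:2],guess,54,SQS,span=3,ysp=.15)
    print("post r",round(np.linalg.norm(d),1),"ang",round(np.arctan2(d[1],d[0])%(2*np.pi),3),round(s,1),"| hub",np.round(h,2),round(s2,1))
E
cat > s12.py <<'E'
from h import *
f=json.load(open("fit.json")); im=cv2.imread("pics/wW.png"); o=sensors.get_obs(); cp=campose("wrist",o); post_angle(im,cp,f["sW"],3.96)
xy,yaw=f["lY"][:2],f["lY"][2]; yt=wrap_yaw(xy,yaw-np.pi); env.move_gripper(60)
im,cp=look(*xy,24,yt,"lY_p",h=45); v,s=fit(im,cp,xy,yaw,24,HUB,span=5); print("lever",np.round(v,2),round(s,1))
if s<65: raise SystemExit("moved?")
yt=wrap_yaw(v,v[2]-np.pi); go([v[0],v[1],40],yt); print("contact",env.move_l([v[0],v[1],-22],vel=70,contact_N=8))
env.move_gripper(20); o=sensors.get_obs(); u=-o["tcp_pos"][2]; print("width",round(o["width"],2),o["finger_force"],"under",round(u,1))
if o["width"]<29: raise SystemExit("missed")
env.move_l([v[0],v[1],70],vel=100); r=held("hY",yt,u+24); f["heldY"]=r; f["underY"]=u
json.dump(f,open("fit.json","w")); print(sensors.get_obs()["time"])
if abs(r[0])>3 or abs(r[1])>2 or abs(r[2])>.15: raise SystemExit("odd hold")
t=sensors.get_obs()["tcp_pos"]; env.move_l([t[0],t[1],105],vel=150)
z,p,yt=insert_lever(f["sY"],r,u); f["plY"]=[*p,yt]; json.dump(f,open("fit.json","w")); print(z,sensors.get_obs()["time"])
E
python3 s12.py
```

```text
post r 70.6 ang 3.976 79.2 | hub [ 612.08 -187.49    3.98] 51.4
lever [426.94 314.65   1.14] 29.7moved?
```

White is at 3.976 against the dot's 3.93–3.96, which is good. The yellow lever has been knocked, so I'll locate it again.

```bash
cat > s13.py <<'E'
from h import *
go([430,316,175],wrap_yaw((430,316),0)); o=sensors.get_obs(); im=camera("wrist"); cp=campose("wrist",o)
for d in models.spot_point("wrist","lever_yellow"): print(round(d["conf"],2),np.round(d["pixel"],1),np.round(ray(d["pixel"],0,cp)[:2],1))
hsv=cv2.cvtColor(im,cv2.COLOR_BGR2HSV); m=((hsv[...,0]>26)&(hsv[...,0]<34)&(hsv[...,1]>200)&(hsv[...,2]>110)).astype(np.uint8)
k,lab,st,cen=cv2.connectedComponentsWithStats(m)
for i in range(1,k):
    if st[i,4]>80: print(st[i],np.round(cen[i],1),np.round(ray(cen[i],10,cp)[:2],1))
cv2.imwrite("pics/w13.png",im); print(sensors.get_obs()["time"])
E
python3 s13.py
```

```text
0.78 [311.2 186.2] [423.6 279.4]
[245 152  56  35 745] [270.9 168.8] [444.9 324. ]
52.9583
```

View pics/w13.png

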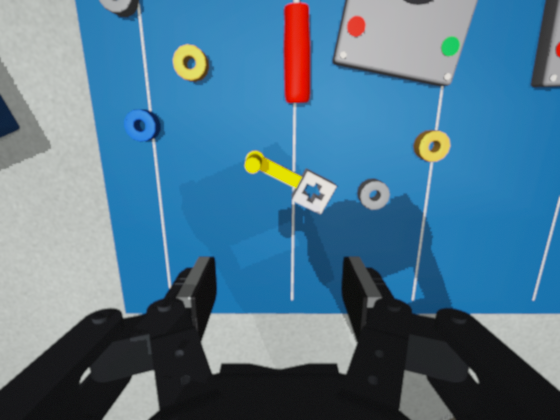

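The yellow lever slid sideways: hub at (314,192), post at (255,162). The grey ring at (374,194) is clear of the finger line.

```bash
sed -e '/post_angle/d' -e 's/^xy,yaw=.*$/f=json.load(open("fit.json")); xy,yaw=[423.6,279.4],1.10; yt=wrap_yaw(xy,yaw-np.pi); env.move_gripper(60)/' s12.py > s14.py; python3 s14.py
```

```text
lever [422.02 279.23   1.11] 86.8
contact False
width 32.56 60.43730601668358 under 21.4
held tool x,y,dyaw [0.03 0.37 0.02] 88.1 w 32.6
59.5583
try 0 0 0 contact False under 30.6 F [-1.  -0.3 -1.2] w 32.7
30.60057867637316 64.875
```

The yellow lever is home. Next: cap it, turn it to green, and put the spare cap on black.

```bash
cat > s15.py <<'E'
from h import *
f=json.load(open("fit.json")); p=f["plY"]; t=sensors.get_obs()["tcp_pos"]
env.move_l([p[0],p[1],t[2]-1.2],vel=20,contact_N=10); env.move_gripper(46); env.move_l([p[0],p[1],100],vel=150)
r,bot,w=pick_cap(f["caps"][1],.23,"c2"); print(place_cap(f["sY"],r,bot,54,.23)); print(sensors.get_obs()["time"])
turn(f["sY"],f["sY"][2],3.90); print(sensors.get_obs()["time"])
im,cp=look(600,5,60,0,"wY",h=110); post_angle(im,cp,f["sY"],3.9)
r,bot,w=pick_cap(f["caps"][2],-.5,"c3"); print(place_cap(f["sB"],r,bot,48,-.53)); print(sensors.get_obs()["time"])
im2,cp=look(610,190,60,0,"wB",h=110)
cv2.imwrite("pics/m15.png",np.hstack([im[60:320,80:480],im2[60:320,80:480]])); print(sensors.get_obs()["time"])
E
python3 s15.py
```

```text
cap [469.8 156.7] 90.0 hsv [ 24. 156. 241.]
contact False -29.7
width 29.9 58.663256764411926 [-2.5 -0.9  6.5]
held off [-0.1  -0.21] 87.6 w 30.3
cap try 0 0 True bottom 54.0 w 30.0
54.047282057702944
73.025
down contact False
w 18.1 [ 0.2  0.  -0.3]
end ang 3.967 target 3.9 False [-0.4 -0.6  0.6] w 18.0
77.8333
post r 70.4 ang 3.954 84.1 | hub [615.48   6.5    3.95] 61.6
cap [548.6 401. ] 86.8 hsv [ 21.  173.5 184.5]
contact False -29.5
width 28.9 59.709009965881705 [-0.4  0.   5.2]
held off [-0.22 -0.34] 88.0 w 28.9
cap try 0 0 True bottom 47.9 w 29.2
47.9022557528894
86.5
87.125
```

View pics/m15.png

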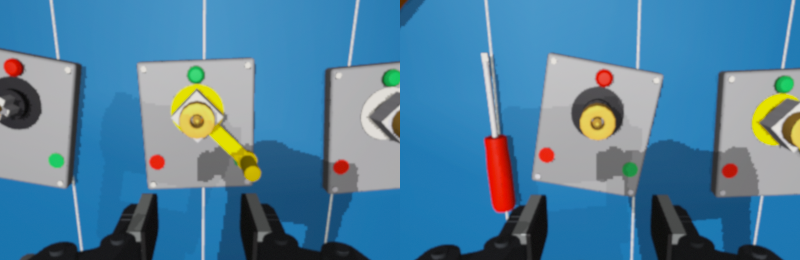

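All caps are on, the black switch has its spare cap and the yellow handle is over its green dot. I'll probe gently whether both levers are at the end stops, which lie at the dots, then check the bystanders.

```bash
cat > s16.py <<'E'
from h import *
f=json.load(open("fit.json"))
turn(f["sY"],3.954,3.954); im,cp=look(600,5,60,0,"wY2",h=110); post_angle(im,cp,f["sY"],3.96)
turn(f["sW"],3.976,3.976); im2,cp=look(600,-190,60,0,"wW2",h=110); post_angle(im2,cp,f["sW"],3.97)
go([400,0,330],wrap_yaw((400,0),0)); env.move_joints([1.3]+list(sensors.get_obs()["joint_pos"][1:]))
t=camera("top"); cv2.imwrite("pics/top2.png",t); cv2.imwrite("pics/m16.png",np.hstack([im[100:320,150:410],im2[100:320,150:410],t[140:360,130:410]])); print(sensors.get_obs()["time"])
E
python3 s16.py
```

```text
down contact False
w 18.1 [-0.1  0.3  0.3]Traceback (most recent call last):
  File "s16.py", line 3, in <module>
    turn(f["sY"],3.954,3.954); im,cp=look(600,5,60,0,"wY2",h=110); post_angle(im,cp,f["sY"],3.96)
    ~~~~^^^^^^^^^^^^^^^^^^^^^
  File "h.py", line 149, in turn
    o=sensors.get_obs(); d=np.array(o["tcp_pos"][:2])-seat[:2]; print("end ang",round(np.arctan2(d[1],d[0])%(2*np.pi),3),"target",round(target,3),con,np.round(o["wrist_force"],1),"w",round(o["width"],1))
                                                                                                                                                  ^^^
UnboundLocalError: cannot access local variable 'con' where it is not associated with a value
```

The sign of a zero-length turn was 0, so nothing moved. The fingers stand loosely around the post. Rerunning with a tiny positive target.

```bash
sed -i -e 's/3.954,3.954)/3.954,3.96)/' -e 's/3.976,3.976)/3.976,3.98)/' -e '2a t=sensors.get_obs()["tcp_pos"]; env.move_gripper(40); env.move_l([t[0],t[1],110],vel=150)' s16.py; python3 s16.py
```

```text
down contact False
w 18.0 [-0.3 -0.4  0.1]
end ang 4.028 target 3.96 False [-1.1  0.1  0.5] w 18.0
post r 70.4 ang 4.005 85.6 | hub [615.51   6.58   4.  ] 61.9
down contact False
w 18.4 [-0.2  0.1  0.1]
end ang 4.049 target 3.98 False [ 0.2 -0.5  0. ] w 18.0
post r 70.4 ang 4.029 77.1 | hub [ 612.01 -187.42    4.04] 49.7
103.3833
```

View pics/m16.png

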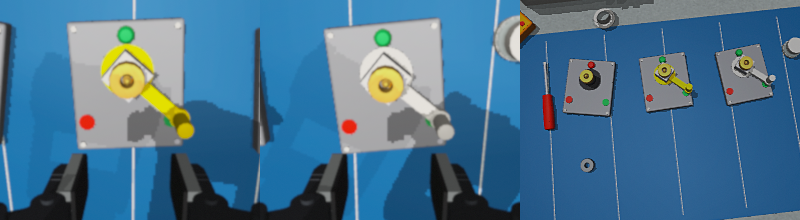

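Now the green dots peek out beside the handles: the hub's spline play let the levers go past the dots (Y 4.005, W 4.029). The best dot estimates, red/green midpoint + 0.72, are Y 3.90 and W 3.955. I'll bring both back.

```bash
sed -i -e 's/z=18,wopen=18):/z=18,wopen=18,over=.07):/' -e 's/sg\*.07/sg*over/' h.py; cat > s17.py <<'E'
from h import *
f=json.load(open("fit.json")); env.move_gripper(40); ims=[]
# dot mid-angles re-measured in the newest views with red dot: green = red + 1.44 as cross-check
for n,k,cur,tg,y in (("sW","wW3",4.029,3.952,-190),("sY","wY3",4.005,3.898,5)):
    turn(f[n],cur,tg,over=.018); im,cp=look(600,y,60,0,k,h=110); post_angle(im,cp,f[n],tg); ims.append(im[100:320,150:410])
go([400,0,330],wrap_yaw((400,0),0)); env.move_joints([1.3]+list(sensors.get_obs()["joint_pos"][1:]))
cv2.imwrite("pics/m17.png",cv2.resize(np.hstack(ims),None,fx=1.5,fy=1.5,interpolation=cv2.INTER_CUBIC))
camera("top"); cp=campose("top")
for m in ("lever_white","lever_yellow","cap1_mid"): print(m,[(round(d["conf"],2),np.round(d["pixel"])) for d in models.spot_point("top",m)])
print(sensors.get_obs()["time"])
E
python3 s17.py
```

```text
down contact False
w 18.1 [-1.1 -0.6  0.7]
end ang 3.935 target 3.952 False [0.1 0.4 0.7] w 18.0
post r 70.6 ang 3.939 83.4 | hub [ 612.11 -187.47    3.94] 52.2
down contact False
w 18.1 [0.2 0.1 0.1]
end ang 3.881 target 3.898 False [ 0.6 -0.2 -0.6] w 17.8
post r 70.7 ang 3.893 84.9 | hub [615.27   6.37   3.89] 61.7
lever_white [(0.76, array([352., 207.]))]
lever_yellow [(0.81, array([278., 216.]))]
cap1_mid [(0.7, array([ 91., 237.])), (0.61, array([ 94., 288.])), (0.47, array([198., 215.]))]
118.5
```

View pics/m17.png

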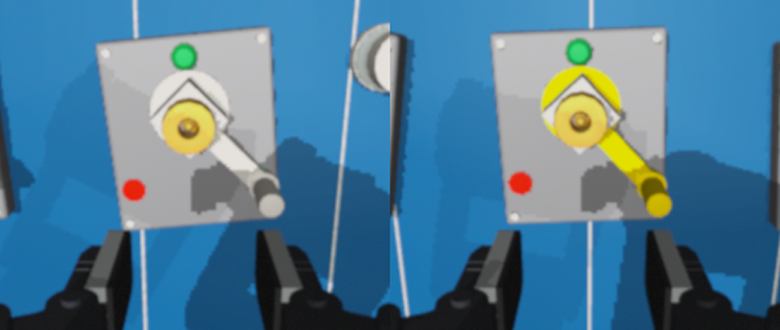

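Both handles now cover their green dots (white 3.939, yellow 3.893), the caps are flat and the arm is clear. Handing in.

```bash
python3 -c "
from rig import ticket
print(ticket.finish_job())"
```

```text
the job is handed in; nothing more can be done
None
```

The job is handed in: the white and yellow levers are home, capped and turned over their green dots by camera measurement. The black switch, which had no lever, has the spare cap on its bare pin.

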